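# Fill the service-kit carton

## Task

Finish packing the divided carton: stand the two tall spray cans upright in its two empty cells, one in each, next to the jars already packed. Keep the cans upright and lower each one to the floor of its cell instead of dropping it. Leave the short spray can standing where it is.

Things in the scene. Friction and masses are not known exactly. Their poses are not given: they have to be found in the camera images.
- can_1: tall spray can, 155 mm: aluminium cylinder 54 mm in diameter with a paper band, straight-sided up to 122 mm, grey cap 32 mm wide above 132 mm; about 0.3 kg. Origin: centre of its underside; z up. Loose on the bench, at least 95 mm (centres) from any other can; other things within 60 mm of it are at most 70 mm tall. The two tall cans are alike; either may go in either empty cell.
- can_2: tall spray can, 155 mm: aluminium cylinder 54 mm in diameter with a paper band, straight-sided up to 122 mm, grey cap 32 mm wide above 132 mm; about 0.3 kg. Origin: centre of its underside; z up. Loose on the bench, at least 95 mm (centres) from any other can; other things within 60 mm of it are at most 70 mm tall. Same as can_1.
- carton: open cardboard carton fixed to the bench, 175 x 175 mm, 75 mm high, any yaw; walls, floor and full-height cross divider 5 mm thick; four cells 80 mm square. Origin: centre of its underside; z up. In its frame cell centres are at x, y = +/-42.5 mm, cell floors at z = 5 mm. The two cells at x = +42.5 mm are empty; those at x = -42.5 mm hold white jars, black lids level with the rim.
- short_can: short spray can, not to be packed: same make and 54 mm diameter as the tall ones but 100 mm tall. Origin: centre of its underside; z up. Stands loose on the bench among the tall cans.

How it is judged:
By the outcome, as a careful person would: the job done as asked, in the order asked, and still so for the second after the job is handed in, with the robot touching nothing.
It also fails if it takes over 61 s, if anything falls off the work surface, if the arm or the gripper's body presses on something with over 40 N, if the wrist force passes 120 N, or if a joint passes its speed limit or range.

## Robot

A 7-joint arm with a two-finger parallel gripper is mounted at the origin on the work surface. World frame = base frame: x ahead of the robot, y to its left, z up, the work surface at z = 0. Lengths are in m, angles in degrees, forces in N, time in s.
With the tool pointing down it reaches from about 0.425 to 0.875 m from the base axis. Payload 4.7 kg.
Tool frame: the origin (TCP) lies at the very end of the fingers, on their centre line; the grasp point (between the pads) lies env.hold_point_z behind it (env.hold_point_z is the distance from the TCP to the grasp point, in m); z points along the fingers, y is the line along which they close (so a half turn about z gives the same grasp; the last joint's range is limited). The gripper opens to 87 mm and grips with 3 to 60 N. Pads are 19 mm wide; open, the fingers measure 117 mm over their backs; the gripper's body (75 mm by 190 mm) begins 51 mm behind the grasp point.
Start: joints at [72.027, 18.392, -4.016, 83.108, 1.295, 78.541, -3.26], TCP at [0.209, -0.615, 0.223] pointing down, gripper open.
Joint ranges: [-163.93, 163.93], [-17.29, 119.83], [-79.2, 71.16], [3.27, 140.29], [-89.18, 269.18], [5.43, 117.66], [-154.24, 154.24]. Speed limits (degrees/s): [147.25, 147.25, 180, 180, 180, 180, 180].

## Interface

Orientations are given as [roll, pitch, yaw] about the fixed x, y, z axes, in that order (R = Rz(yaw) Ry(pitch) Rx(roll)).
In Python, from cell import env gives the robot as it stands.
- The arm moves only by the shell command python3 -m jog 'ROWS' [FORCE]. ROWS is JSON, a list of rows, each an object with "dp": the shift along the tool's x, y, z in cm, a list of three; "twist": the turn about the tool's z in degrees; "fingers": the opening, from 0 (shut) to 1 (fully open). A call has 1 to 8 rows; each row is the pose to reach, as a shift and turn from the pose commanded when the call began, along the tool's axes at that moment; what a row does not reach only later rows make up. A row lasts 1/8 s, in which the tool goes at most 62.5 mm and 10.7 degrees, less where a joint would pass 70% of its speed; a pose out of reach is approached as far as the arm can. A call with a gripper value outside its range is refused whole. The fingers move at their own pace and stop on an object; FORCE is the grip in N (left out, the last holds). Time passes only in rows, so rows that repeat a pose let the fingers close. It gives the time, the measured TCP pose, the force, the opening and the grip force at its end, in the units of the state.
- env.get_obs(): the state, without advancing time (a new reading comes with each control period).
- env.read_camera(name): name is "side" or "top" or "wrist"; returns a dict with "pixels" (384x512x3 uint8, blue, green, red), "depth" (384x512 float32, m along the optical axis (not along the pixel's ray), 0 where there is no reading), "fx", "fy", "cx", "cy" (pixels), "rvec" (rotation vector, rad) and "tvec" (3), from world to camera coordinates, as OpenCV has them. Camera axes: x right, y down, z forward; pixel columns grow to the right and rows downward; lengths in m; the calibration is good to about 2 mm. A picture is of the moment at which its call begins.
- env.sign_off(): hands the job in; it is judged then, once.
The state is a dict: "time_s": time; "qpos": joint angles; "joint_velocities": joint speeds; "effort": joint torques, N m; "tool_pos": TCP position; "tool_rot": TCP orientation; "force": force on the tool from outside, world axes, zero at the start; "wrist_torque": the same for the moment, N m; "grip_width": finger opening in m; "grasp_force": force on a finger pad.
Only numpy, scipy, OpenCV 4.12 (cv2) and the standard library are available. Lean on these libraries where they do the work, as an engineer would, in place of code of your own. Each camera call takes 0.05 s, during which the arm holds its last target. There are 200 camera calls.

## Working session

There is one attempt and no reset: what is moved stays moved. The work goes in short steps, Python scripts to look and compute and a shell command to move; the robot and the scene stay as the last step left them, time stands still between calls to the robot, and variables do not carry over. Pictures are saved under pics/ and viewed, at most 10 in all, crops included, and the job is handed in when it is done.

```bash
mkdir -p pics; ls
cat > h.py <<'E'
import numpy as np, cv2
from cell import env
def cam(n):
    c=env.read_camera(n); c['R']=cv2.Rodrigues(np.array(c['rvec'],float))[0]; c['t']=np.array(c['tvec'],float).ravel(); return c
def world(c):
    v,u=np.mgrid[:384,:512]; d=c['depth']
    p=np.stack([(u-c['cx'])/c['fx']*d,(v-c['cy'])/c['fy']*d,d],-1)
    return (p-c['t'])@c['R']
def ray(c,u,v,z):
    d=c['R'].T@np.array([(u-c['cx'])/c['fx'],(v-c['cy'])/c['fy'],1]); o=-c['R'].T@c['t']
    return o+d*(z-o[2])/d[2]
E
python3 - <<'E'
from h import *
o=env.get_obs(); print({k:np.round(o[k],3) for k in('time_s','tool_pos','tool_rot','force','grip_width')}, env.hold_point_z)
for n in('top','side'):
    c=cam(n); cv2.imwrite(f'pics/{n}0.png',c['pixels']); np.savez(n+'0.npz',**c)
    print(n,-c['R'].T@c['t'])
c=np.load('top0.npz'); P=world(c); z=P[...,2]; ok=c['depth']>0
for lo,hi in((.145,.165),(.092,.108),(.068,.085)):
    m=((z>lo)&(z<hi)&ok).astype(np.uint8)
    n,l,s,ce=cv2.connectedComponentsWithStats(m)
    for i in range(1,n):
        if s[i,4]>25: q=P[l==i]; print(lo,s[i],ce[i].round(),q.mean(0).round(4),((q.min(0)+q.max(0))/2).round(4))
E
```

```text
pics
{'time_s': np.float64(0.0), 'tool_pos': array([ 0.209, -0.615,  0.221]), 'tool_rot': array([-1.7989e+02,  5.0000e-03,  1.8778e+01]), 'force': array([ 0.169, -0.592, -0.198]), 'grip_width': np.float64(0.087)} 0.0187
top [0.43416863 0.04952365 0.81498774]
side [0.17705199 0.82623197 0.54008788]
0.145 [206 123  17  18 229] [214. 131.] [0.6442 0.1097 0.1546] [0.6454 0.1093 0.1518]
0.145 [124 182  19  17 249] [133. 190.] [0.535  0.2579 0.1545] [0.535  0.2593 0.1516]
0.092 [ 461  118   51  154 1704] [491. 185.] [ 0.5445 -0.4359  0.1006] [ 0.5289 -0.4326  0.1   ]
0.092 [205 137  25  16  59] [219. 148.] [0.6257 0.1031 0.1004] [0.6342 0.1082 0.1   ]
0.092 [138 185  18  23  62] [150. 199.] [0.5256 0.2401 0.0998] [0.5316 0.2481 0.1001]
0.092 [220 202  16  16 203] [227. 209.] [0.5024 0.0881 0.0999] [0.5021 0.0876 0.0989]
0.068 [ 295   35   72   54 3069] [331.  61.] [ 0.8261 -0.1375  0.0703] [ 0.8267 -0.1383  0.0714]
0.068 [ 453  118   59  159 1085] [484. 197.] [ 0.5248 -0.4345  0.077 ] [ 0.5284 -0.4331  0.0765]
0.068 [ 13 125   6   8  36] [ 15. 128.] [0.6825 0.5349 0.0754] [0.6819 0.5355 0.0748]
0.068 [303 125 119 116 984] [364. 183.] [ 0.5571 -0.1925  0.074 ] [ 0.5594 -0.1881  0.0735]
0.068 [  8 132  28  33 203] [ 16. 145.] [0.6457 0.5297 0.0767] [0.6381 0.5176 0.0765]
0.068 [ 23 135  27  35 173] [ 42. 156.] [0.6217 0.4745 0.0763] [0.6307 0.4891 0.0767]
0.068 [351 140  27  26 544] [364. 153.] [ 0.619  -0.1964  0.0749] [ 0.6199 -0.1967  0.0734]
0.068 [207 145  23  11  49] [219. 153.] [0.6232 0.105  0.0768] [0.6277 0.1079 0.0764]
0.068 [318 164  27  26 549] [331. 177.] [ 0.5693 -0.1259  0.075 ] [ 0.5698 -0.1261  0.0734]
0.068 [143 186  16  23  59] [154. 200.] [0.5264 0.2392 0.0764] [0.532  0.2454 0.0766]
0.068 [215 198  27  26 297] [228. 211.] [0.5005 0.0873 0.0733] [0.5029 0.0883 0.0755]
```

View pics/top0.png

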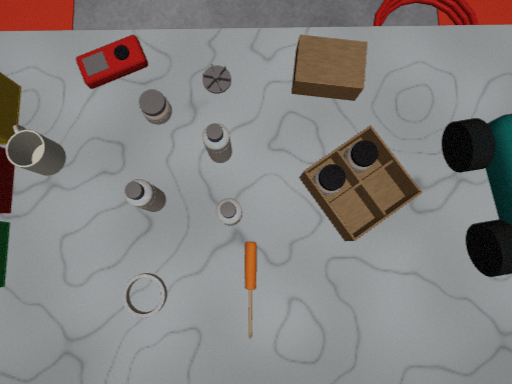

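View pics/side0.png

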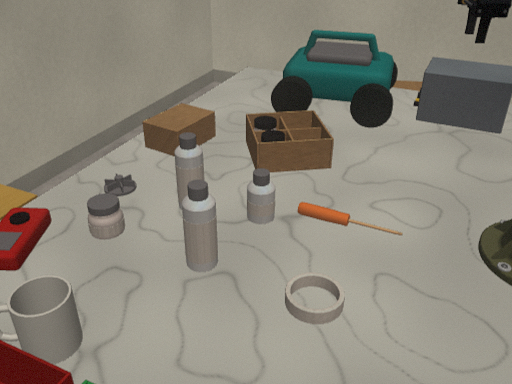

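Run:
```python
from h import *
c=np.load('top0.npz'); P=world(c); z=P[...,2]
# other things near cans
for x,y in((.6445,.1095),(.535,.2585)):
    m=(np.hypot(P[...,0]-x,P[...,1]-y)<.12)&(z>.01)&(np.hypot(P[...,0]-x,P[...,1]-y)>.032)&(c['depth']>0)
    q=P[m]; a=np.degrees(np.arctan2(q[:,1]-y,q[:,0]-x)); r=np.hypot(q[:,0]-x,q[:,1]-y)
    for b in range(-180,180,20):
        k=(a>=b)&(a<b+20)
        if k.sum()>8: print((x,y),b,'rmin',r[k].min().round(3),'zmax',q[k,2].max().round(3),k.sum())
m=((z>.066)&(z<.08)&(P[...,0]>.4)&(P[...,0]<.72)&(P[...,1]>-.34)&(P[...,1]<-.05))
q=P[m][:,:2].astype(np.float32); print(cv2.minAreaRect(q))
```

```text
(0.6445, 0.1095) -180 rmin 0.117 zmax 0.075 13
((0.5592397451400757, -0.18903499841690063), (0.17522543668746948, 0.1769934892654419), 33.77703857421875)
```

Top view: tall cans at px (214,131) and (133,190), short can at (228,210). The carton is at (360,183), with jars in its upper-left cells and the empty cells at lower right. The side view agrees. Next I check the toy truck's height and work out the deltas.

```bash
cat >> h.py <<'E'
def delta(x,y,z,yaw):
    o=env.get_obs(); p=np.array(o['tool_pos']); w=np.radians(o['tool_rot'][2]); d=np.array([x,y,z])-p
    t=(o['tool_rot'][2]-yaw+180)%360-180
    print('dp cm',np.round(100*np.array([d[0]*np.cos(w)+d[1]*np.sin(w), d[0]*np.sin(w)-d[1]*np.cos(w), -d[2]]),2),'twist',round(t,1))
def st():
    o=env.get_obs(); print({k:np.round(o[k],3).tolist() for k in('time_s','qpos','tool_pos','tool_rot','force','grip_width','grasp_force')})
E
python3 - <<'E'
from h import *
c=np.load('top0.npz'); P=world(c)
m=(P[...,1]<-.3)&(P[...,2]>.03)&(P[...,0]>.35)&(c['depth']>0)&(P[...,0]<.7); q=P[m]; print('truck top ymax zmax',q[:,1].max(),q[:,2].max())
c=np.load('side0.npz'); P=world(c); m=(c['depth']>0)&(P[...,2]>.1)&(P[...,1]<-.2)&(P[...,0]>.35)&(P[...,0]<.9)&(P[...,1]>-.8);q=P[m];print(q.min(0),q.max(0))
delta(.42,-.25,.222,80)
delta(.6445,.1095,.222,123.8)
E
```

```text
truck top ymax zmax -0.3001669420556553 0.13838905137907076
[ 0.38931403 -0.69132847  0.10003971] [ 0.70077557 -0.39451056  0.21197278]
dp cm [ 31.72 -27.76  -0.04] twist -61.2
dp cm [ 6.455e+01 -5.457e+01 -4.000e-02] twist -105.0
```

```bash
python3 -m jog '[{"dp":[4,-4,-6],"twist":-8,"fingers":1},{"dp":[8,-7.5,-6],"twist":-16,"fingers":1},{"dp":[12,-11.5,-6],"twist":-25,"fingers":1},{"dp":[16.5,-15,-6],"twist":-34,"fingers":1},{"dp":[21,-18.5,-6],"twist":-43,"fingers":1},{"dp":[25,-22,-6],"twist":-52,"fingers":1},{"dp":[29,-25,-6],"twist":-60,"fingers":1},{"dp":[32,-28,-6],"twist":-68,"fingers":1}]' 30; python3 -c "
from h import *
st();delta(.6445,.1095,.21,123.8)"
```

```text
time_s: 1.1
tool_pos: [0.4229, -0.2452, 0.2822]
tool_rot: [-180.0, -0.0, 87.1]
force: [-0.6, 0.0, 1.0]
grip_width: 0.0869
grasp_force: 0.0
{'time_s': 1.1, 'qpos': [53.376, -1.837, -25.563, 99.08, -0.804, 82.594, 25.054], 'tool_pos': [0.423, -0.245, 0.282], 'tool_rot': [-179.988, -0.011, 87.126], 'force': [-0.552, 0.034, 1.004], 'grip_width': 0.087, 'grasp_force': 0.0}
dp cm [36.53 20.35  7.22] twist -36.7
```

```bash
python3 -m jog '[{"dp":[5,3,1],"twist":-6,"fingers":1},{"dp":[10,6,2],"twist":-12,"fingers":1},{"dp":[15.5,8.5,3],"twist":-18,"fingers":1},{"dp":[21,11.5,4],"twist":-24,"fingers":1},{"dp":[26,14.5,5],"twist":-30,"fingers":1},{"dp":[31,17.5,6],"twist":-36.7,"fingers":1},{"dp":[36.5,20.3,7],"twist":-36.7,"fingers":1},{"dp":[36.5,20.3,7],"twist":-36.7,"fingers":1}]'
python3 - <<'E'
from h import *
st();delta(.6445,.1095,.091,123.8)
c=cam('wrist'); cv2.imwrite('pics/w1.png',c['pixels']); P=world(c)
m=(P[...,2]>.148)&(P[...,2]<.165)&(c['depth']>0)&(abs(P[...,0]-.6445)<.04)&(abs(P[...,1]-.1095)<.04)
q=P[m]; print(m.sum(), q.mean(0), (q.min(0)+q.max(0))/2, q.max(0)-q.min(0))
E
```

```text
time_s: 2.1
tool_pos: [0.6442, 0.1129, 0.2098]
tool_rot: [-179.9, -0.4, 124.0]
force: [-0.0, 0.0, 0.5]
grip_width: 0.0871
grasp_force: 0.0
{'time_s': 2.1, 'qpos': [20.387, 25.115, -43.932, 82.102, 17.037, 79.849, 10.167], 'tool_pos': [0.644, 0.113, 0.21], 'tool_rot': [-179.945, -0.387, 124.014], 'force': [-0.043, 0.019, 0.49], 'grip_width': 0.087, 'grasp_force': 0.0}
dp cm [-0.3  -0.17 11.88] twist 0.2
1600 [0.64404935 0.11138602 0.15420378] [0.64462549 0.11060169 0.15245587] [0.03124189 0.03139416 0.0088166 ]
```

View pics/w1.png

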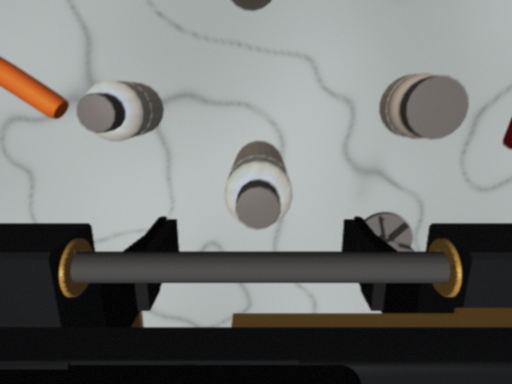

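The wrist view shows the can's cap at px (258,203), centred between the fingers at columns 175 and 345. I can go straight down.

```bash
python3 -m jog '[{"dp":[0.15,0,3],"twist":0,"fingers":1},{"dp":[0.15,0,6],"twist":0,"fingers":1},{"dp":[0.15,0,9],"twist":0,"fingers":1},{"dp":[0.15,0,11],"twist":0,"fingers":1},{"dp":[0.15,0,12],"twist":0,"fingers":1},{"dp":[0.15,0,12],"twist":0,"fingers":0.5},{"dp":[0.15,0,12],"twist":0,"fingers":0.4},{"dp":[0.15,0,12],"twist":0,"fingers":0.3}]' 30; python3 -m jog '[{"dp":[0,0,0],"twist":0,"fingers":0.3},{"dp":[0,0,0],"twist":0,"fingers":0.3},{"dp":[0,0,0],"twist":0,"fingers":0.3}]' 30; python3 -c "
from h import *
st()"
```

```text
time_s: 3.15
tool_pos: [0.645, 0.1072, 0.0936]
tool_rot: [179.9, 0.0, 123.5]
force: [-0.1, -0.4, -0.1]
grip_width: 0.0649
grasp_force: 0.0
time_s: 3.52
tool_pos: [0.645, 0.1073, 0.0932]
tool_rot: [179.9, 0.0, 123.5]
force: [0.7, 0.7, 1.3]
grip_width: 0.0531
grasp_force: 30.0
{'time_s': 3.525, 'qpos': [19.665, 29.758, -41.733, 90.027, 20.858, 68.147, 7.356], 'tool_pos': [0.645, 0.107, 0.093], 'tool_rot': [179.915, 0.028, 123.485], 'force': [0.681, 0.688, 1.296], 'grip_width': 0.053, 'grasp_force': 29.96}
```

```bash
python3 -m jog '[{"dp":[0,0,-2],"twist":0,"fingers":0.3},{"dp":[0,0,-5],"twist":0,"fingers":0.3},{"dp":[0,0,-8],"twist":0,"fingers":0.3},{"dp":[0,0,-11],"twist":0,"fingers":0.3},{"dp":[0,0,-12.5],"twist":0,"fingers":0.3},{"dp":[0,0,-12.5],"twist":0,"fingers":0.3}]' 30; python3 -c "
from h import *
st(); delta(.549,-.2505,.215,123.8)"
```

```text
time_s: 4.28
tool_pos: [0.6447, 0.1071, 0.2185]
tool_rot: [179.9, 0.0, 123.5]
force: [0.4, -0.1, -3.3]
grip_width: 0.0533
grasp_force: 30.0
{'time_s': 4.275, 'qpos': [20.757, 24.487, -43.871, 81.776, 16.97, 80.393, 10.16], 'tool_pos': [0.645, 0.107, 0.219], 'tool_rot': [179.93, 0.048, 123.477], 'force': [0.444, -0.053, -3.325], 'grip_width': 0.053, 'grasp_force': 29.957}
dp cm [-24.55 -27.71   0.35] twist -0.3
```

```bash
python3 -m jog '[{"dp":[-2,-2.3,0],"twist":0,"fingers":0.3},{"dp":[-6,-6.8,0],"twist":0,"fingers":0.3},{"dp":[-10,-11.3,0],"twist":0,"fingers":0.3},{"dp":[-14,-15.8,0],"twist":0,"fingers":0.3},{"dp":[-18,-20.3,0],"twist":0,"fingers":0.3},{"dp":[-21.5,-24.3,0],"twist":0,"fingers":0.3},{"dp":[-23.7,-26.8,0],"twist":0,"fingers":0.3},{"dp":[-24.6,-27.7,0],"twist":0,"fingers":0.3}]' 30;python3 -m jog '[{"dp":[0,0,0],"twist":0,"fingers":0.3},{"dp":[0,0,0],"twist":0,"fingers":0.3},{"dp":[0,0,0],"twist":0,"fingers":0.3}]' 30
python3 - <<'E'
from h import *
st(); delta(.549,-.2505,.098,123.8)
c=cam('wrist'); cv2.imwrite('pics/w2.png',c['pixels'])
t=cam('side'); cv2.imwrite('pics/s2.png',cv2.resize(t['pixels'][0:220,160:460],(750,550)))
E
```

```text
time_s: 5.28
tool_pos: [0.5471, -0.2537, 0.2158]
tool_rot: [-179.9, -0.1, 123.2]
force: [0.3, 0.8, -3.6]
grip_width: 0.0533
grasp_force: 30.0
time_s: 5.65
tool_pos: [0.5498, -0.2488, 0.2176]
tool_rot: [180.0, -0.0, 123.7]
force: [0.4, 0.2, -2.2]
grip_width: 0.0534
grasp_force: 30.0
{'time_s': 5.65, 'qpos': [52.443, 16.293, -36.947, 89.466, 9.911, 77.565, 48.133], 'tool_pos': [0.55, -0.249, 0.218], 'tool_rot': [179.974, -0.018, 123.671], 'force': [0.432, 0.171, -2.158], 'grip_width': 0.053, 'grasp_force': 29.956}
dp cm [-0.1  -0.16 11.96] twist -0.1
```

View pics/w2.png

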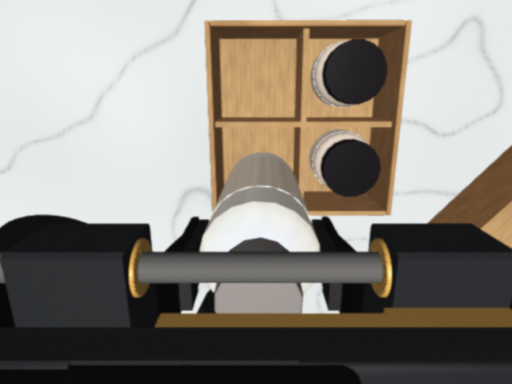

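View pics/s2.png

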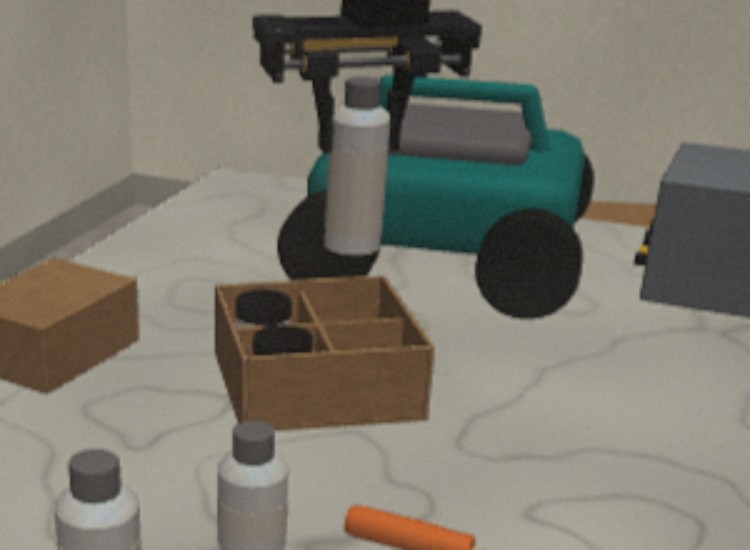

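The wrist view shows the can at px (260,230), lined up with the left-hand cell column at columns 217–300. The side view shows it upright above the far empty cell. I'll lower it, slowing near the floor.

```bash
python3 -m jog '[{"dp":[-0.1,-0.15,2],"twist":0,"fingers":0.3},{"dp":[-0.1,-0.15,4.5],"twist":0,"fingers":0.3},{"dp":[-0.1,-0.15,7],"twist":0,"fingers":0.3},{"dp":[-0.1,-0.15,9],"twist":0,"fingers":0.3},{"dp":[-0.1,-0.15,10.5],"twist":0,"fingers":0.3},{"dp":[-0.1,-0.15,11.2],"twist":0,"fingers":0.3},{"dp":[-0.1,-0.15,11.5],"twist":0,"fingers":0.3},{"dp":[-0.1,-0.15,11.6],"twist":0,"fingers":0.3}]' 30;python3 -m jog '[{"dp":[0,0,0],"twist":0,"fingers":0.3},{"dp":[0,0,0.1],"twist":0,"fingers":0.3},{"dp":[0,0,0.2],"twist":0,"fingers":0.3}]' 30; python3 -m jog '[{"dp":[0,0,0.1],"twist":0,"fingers":0.3},{"dp":[0,0,0.1],"twist":0,"fingers":0.3}]' 30
```

```text
time_s: 6.75
tool_pos: [0.5488, -0.2529, 0.1021]
tool_rot: [180.0, 0.1, 123.5]
force: [-0.2, -0.3, -1.8]
grip_width: 0.0535
grasp_force: 30.0
time_s: 7.12
tool_pos: [0.5485, -0.2528, 0.0998]
tool_rot: [180.0, 0.0, 123.5]
force: [0.1, -0.2, -1.8]
grip_width: 0.0538
grasp_force: 30.0
time_s: 7.38
tool_pos: [0.5483, -0.2527, 0.0984]
tool_rot: [-180.0, -0.0, 123.5]
force: [-1.6, -0.2, -2.6]
grip_width: 0.0532
grasp_force: 30.0
```

```bash
python3 -m jog '[{"dp":[0,0,0.05],"twist":0,"fingers":0.3},{"dp":[0,0,0.1],"twist":0,"fingers":0.3},{"dp":[0,0,0.1],"twist":0,"fingers":0.3}]' 30;  python3 -m jog '[{"dp":[0,0,0.05],"twist":0,"fingers":0.3},{"dp":[0,0,0.1],"twist":0,"fingers":0.3},{"dp":[0,0,0.1],"twist":0,"fingers":0.3}]' 30
```

```text
time_s: 7.75
tool_pos: [0.5486, -0.2528, 0.0981]
tool_rot: [180.0, 0.0, 123.5]
force: [-1.7, 0.7, 1.7]
grip_width: 0.053
grasp_force: 29.9
time_s: 8.12
tool_pos: [0.5489, -0.253, 0.098]
tool_rot: [180.0, 0.1, 123.5]
force: [-2.9, 0.5, 8.3]
grip_width: 0.0539
grasp_force: 29.9
```

Contact with the floor (force rose to +8 N at TCP z = 0.098, as expected). Release gently, then rise.

```bash
python3 -m jog '[{"dp":[0,0,-0.1],"twist":0,"fingers":0.66},{"dp":[0,0,-0.1],"twist":0,"fingers":0.75},{"dp":[0,0,-0.1],"twist":0,"fingers":0.9},{"dp":[0,0,-0.1],"twist":0,"fingers":1},{"dp":[0,0,-0.1],"twist":0,"fingers":1},{"dp":[0,0,-3],"twist":0,"fingers":1},{"dp":[0,0,-8],"twist":0,"fingers":1},{"dp":[0,0,-12],"twist":0,"fingers":1}]' 30; python3 -c "
from h import *
st(); delta(.535,.2585,.215,123.8)"
```

```text
time_s: 9.12
tool_pos: [0.5487, -0.2526, 0.2184]
tool_rot: [180.0, 0.1, 123.5]
force: [0.1, 0.0, 0.1]
grip_width: 0.0868
grasp_force: 0.0
{'time_s': 9.125, 'qpos': [52.754, 16.275, -36.897, 89.384, 9.93, 77.598, 48.323], 'tool_pos': [0.549, -0.253, 0.218], 'tool_rot': [179.97, 0.051, 123.491], 'force': [0.146, 0.05, 0.058], 'grip_width': 0.087, 'grasp_force': 0.0}
dp cm [43.38 27.07  0.34] twist -0.3
```

```bash
python3 -m jog '[{"dp":[3,2,0],"twist":0,"fingers":1},{"dp":[8,5,0],"twist":0,"fingers":1},{"dp":[13,8.1,0],"twist":0,"fingers":1},{"dp":[18,11.2,0],"twist":0,"fingers":1},{"dp":[23,14.4,0],"twist":0,"fingers":1},{"dp":[28,17.5,0],"twist":0,"fingers":1},{"dp":[33,20.6,0],"twist":0,"fingers":1},{"dp":[37,23.1,0],"twist":0,"fingers":1}]'; python3 -m jog '[{"dp":[4,2.5,0],"twist":0,"fingers":1},{"dp":[6,3.8,0],"twist":0,"fingers":1},{"dp":[6.4,4,0],"twist":0,"fingers":1},{"dp":[6.4,4,0],"twist":0,"fingers":1},{"dp":[6.4,4,0],"twist":0,"fingers":1}]'
python3 - <<'E'
from h import *
st()
c=cam('wrist'); P=world(c)
m=(P[...,2]>.148)&(P[...,2]<.165)&(c['depth']>0)&(abs(P[...,0]-.535)<.04)&(abs(P[...,1]-.2585)<.04)
q=P[m]; ce=(q.min(0)+q.max(0))/2; print(m.sum(), q.mean(0), ce, q.max(0)-q.min(0)); delta(ce[0],ce[1],.093,123.8)
t=cam('top'); cv2.imwrite('pics/t3.png',t['pixels'])
P=world(t); m=(P[...,2]>.148)&(P[...,2]<.175)&(t['depth']>0)&(np.hypot(P[...,0]-.5475,P[...,1]+.248)<.045); q=P[m]; print('placed',q.mean(0), q.max(0)-q.min(0))
E
```

```text
time_s: 10.12
tool_pos: [0.5364, 0.1861, 0.2169]
tool_rot: [180.0, 0.0, 123.6]
force: [-0.0, -0.2, 0.9]
grip_width: 0.0871
grasp_force: 0.0
time_s: 10.75
tool_pos: [0.5356, 0.2569, 0.2164]
tool_rot: [-180.0, 0.1, 123.3]
force: [-0.0, 0.3, -0.4]
grip_width: 0.087
grasp_force: 0.0
{'time_s': 10.75, 'qpos': [14.961, 18.845, -52.87, 90.513, 15.311, 78.298, -6.237], 'tool_pos': [0.536, 0.257, 0.216], 'tool_rot': [-179.97, 0.064, 123.33], 'force': [-0.013, 0.289, -0.398], 'grip_width': 0.087, 'grasp_force': 0.0}
1524 [0.53421763 0.26032882 0.15425063] [0.53477234 0.25946291 0.15220348] [0.03113552 0.03123517 0.00839328]
dp cm [ 0.25  0.06 12.35] twist -0.5
placed [ 0.54767681 -0.24742017  0.15913507] [0.02973147 0.03045102 0.01471034]
```

View pics/t3.png

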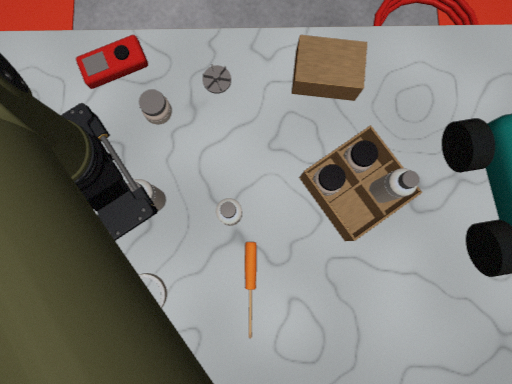

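The top view shows can_1 standing in its cell with its cap at px (404,181). It measures within 1 mm of the cell centre. Next I grasp can_2.

```bash
python3 -m jog '[{"dp":[0.35,0.05,3],"twist":0,"fingers":1},{"dp":[0.35,0.05,6],"twist":0,"fingers":1},{"dp":[0.35,0.05,9],"twist":0,"fingers":1},{"dp":[0.35,0.05,11.3],"twist":0,"fingers":1},{"dp":[0.35,0.05,12.3],"twist":0,"fingers":1},{"dp":[0.35,0.05,12.3],"twist":0,"fingers":0.6},{"dp":[0.35,0.05,12.3],"twist":0,"fingers":0.4},{"dp":[0.35,0.05,12.3],"twist":0,"fingers":0.3}]' 30; python3 -m jog '[{"dp":[0,0,0],"twist":0,"fingers":0.3},{"dp":[0,0,0],"twist":0,"fingers":0.3},{"dp":[0,0,0],"twist":0,"fingers":0.3}]' 30
```

```text
time_s: 11.85
tool_pos: [0.5341, 0.2623, 0.0945]
tool_rot: [179.9, 0.0, 123.5]
force: [-0.2, 0.4, -0.3]
grip_width: 0.065
grasp_force: 0.0
time_s: 12.22
tool_pos: [0.5337, 0.2621, 0.094]
tool_rot: [180.0, 0.0, 123.5]
force: [-1.0, -0.3, 4.1]
grip_width: 0.0531
grasp_force: 30.0
```

```bash
python3 -m jog '[{"dp":[0,0,-2],"twist":0,"fingers":0.3},{"dp":[0,0,-5],"twist":0,"fingers":0.3},{"dp":[0,0,-9],"twist":0,"fingers":0.3},{"dp":[0,0,-12.5],"twist":0,"fingers":0.3},{"dp":[0,0,-14],"twist":0,"fingers":0.3},{"dp":[0,0,-14],"twist":0,"fingers":0.3}]' 30; python3 -c "
from h import *
st(); delta(.4995,-.176,.234,123.8)"
```

```text
time_s: 12.98
tool_pos: [0.5337, 0.2622, 0.2341]
tool_rot: [179.9, 0.0, 123.5]
force: [0.9, 0.7, -4.6]
grip_width: 0.0531
grasp_force: 30.0
{'time_s': 12.975, 'qpos': [14.778, 18.31, -53.348, 89.055, 14.858, 80.043, -6.262], 'tool_pos': [0.534, 0.262, 0.234], 'tool_rot': [179.936, 0.026, 123.482], 'force': [0.909, 0.739, -4.609], 'grip_width': 0.053, 'grasp_force': 29.996}
dp cm [-3.467e+01 -2.702e+01  1.000e-02] twist -0.3
```

```bash
python3 -m jog '[{"dp":[-2,-1.6,0],"twist":0,"fingers":0.3},{"dp":[-6,-4.7,0],"twist":0,"fingers":0.3},{"dp":[-10.5,-8.2,0],"twist":0,"fingers":0.3},{"dp":[-15,-11.7,0],"twist":0,"fingers":0.3},{"dp":[-19.5,-15.2,0],"twist":0,"fingers":0.3},{"dp":[-24,-18.7,0],"twist":0,"fingers":0.3},{"dp":[-28,-21.8,0],"twist":0,"fingers":0.3},{"dp":[-31.5,-24.5,0],"twist":0,"fingers":0.3}]' 30;python3 -m jog '[{"dp":[-2,-1.6,0],"twist":0,"fingers":0.3},{"dp":[-3,-2.3,0],"twist":0,"fingers":0.3},{"dp":[-3.2,-2.5,0],"twist":0,"fingers":0.3},{"dp":[-3.2,-2.5,0],"twist":0,"fingers":0.3},{"dp":[-3.2,-2.5,0],"twist":0,"fingers":0.3},{"dp":[-3.2,-2.5,0],"twist":0,"fingers":0.3}]' 30
python3 - <<'E'
from h import *
st(); delta(.4995,-.176,.099,123.8)
c=cam('wrist'); cv2.imwrite('pics/w4.png',c['pixels'])
t=cam('side'); cv2.imwrite('pics/s4.png',cv2.resize(t['pixels'][0:220,160:460],(750,550)))
E
```

```text
time_s: 13.98
tool_pos: [0.5012, -0.1381, 0.2315]
tool_rot: [-179.9, -0.1, 123.4]
force: [1.5, 1.1, -3.5]
grip_width: 0.0534
grasp_force: 30.0
time_s: 14.72
tool_pos: [0.4999, -0.1755, 0.2337]
tool_rot: [180.0, 0.0, 123.6]
force: [-0.6, 0.3, -4.2]
grip_width: 0.0536
grasp_force: 30.0
{'time_s': 14.725, 'qpos': [52.708, 5.747, -38.407, 98.116, 3.663, 77.387, 47.206], 'tool_pos': [0.5, -0.175, 0.234], 'tool_rot': [179.998, 0.015, 123.565], 'force': [-0.603, 0.291, -4.155], 'grip_width': 0.054, 'grasp_force': 29.996}
dp cm [-0.02 -0.06 13.47] twist -0.2
```

View pics/w4.png

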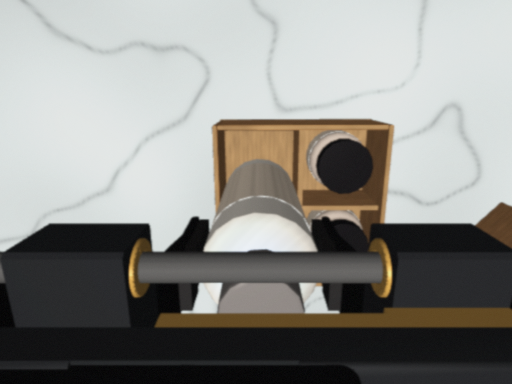

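View pics/s4.png

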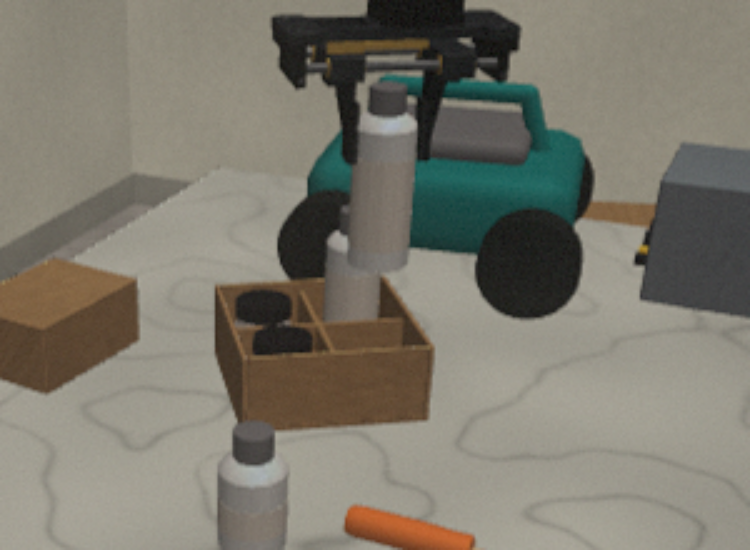

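In the side view, can_2 is upright over the near empty cell (px 380,180) and can_1 stands behind it. The wrist view shows can_2 in line with the empty column, columns 218–300. I'll lower it now.

```bash
python3 -m jog '[{"dp":[0,0,2],"twist":0,"fingers":0.3},{"dp":[0,0,5],"twist":0,"fingers":0.3},{"dp":[0,0,8],"twist":0,"fingers":0.3},{"dp":[0,0,10.5],"twist":0,"fingers":0.3},{"dp":[0,0,12],"twist":0,"fingers":0.3},{"dp":[0,0,12.7],"twist":0,"fingers":0.3},{"dp":[0,0,13],"twist":0,"fingers":0.3},{"dp":[0,0,13.1],"twist":0,"fingers":0.3}]' 30;python3 -m jog '[{"dp":[0,0,0],"twist":0,"fingers":0.3},{"dp":[0,0,0.1],"twist":0,"fingers":0.3},{"dp":[0,0,0.2],"twist":0,"fingers":0.3},{"dp":[0,0,0.2],"twist":0,"fingers":0.3}]' 30; python3 -m jog '[{"dp":[0,0,0.1],"twist":0,"fingers":0.3},{"dp":[0,0,0.1],"twist":0,"fingers":0.3},{"dp":[0,0,0.1],"twist":0,"fingers":0.3}]' 30
```

```text
time_s: 15.82
tool_pos: [0.5003, -0.1766, 0.1032]
tool_rot: [180.0, 0.1, 123.5]
force: [-0.8, -0.5, -4.2]
grip_width: 0.053
grasp_force: 30.0
time_s: 16.32
tool_pos: [0.4996, -0.1764, 0.1005]
tool_rot: [-180.0, -0.0, 123.5]
force: [0.3, -0.4, -4.0]
grip_width: 0.0534
grasp_force: 30.0
time_s: 16.7
tool_pos: [0.4997, -0.1764, 0.0995]
tool_rot: [-180.0, 0.0, 123.5]
force: [0.0, 0.7, -3.5]
grip_width: 0.0532
grasp_force: 30.0
```

```bash
python3 -m jog '[{"dp":[0,0,0.05],"twist":0,"fingers":0.3},{"dp":[0,0,0.1],"twist":0,"fingers":0.3},{"dp":[0,0,0.1],"twist":0,"fingers":0.3}]' 30;  python3 -m jog '[{"dp":[0,0,0.05],"twist":0,"fingers":0.3},{"dp":[0,0,0.1],"twist":0,"fingers":0.3},{"dp":[0,0,0.1],"twist":0,"fingers":0.3}]' 30
```

```text
time_s: 17.08
tool_pos: [0.4999, -0.1765, 0.099]
tool_rot: [-180.0, 0.0, 123.5]
force: [-1.5, 1.9, 1.3]
grip_width: 0.0534
grasp_force: 30.0
time_s: 17.45
tool_pos: [0.5001, -0.1767, 0.099]
tool_rot: [-180.0, 0.1, 123.5]
force: [-3.6, -0.4, 7.8]
grip_width: 0.0529
grasp_force: 30.0
```

Floor contact. Release, rise, and back away for a last look.

```bash
python3 -m jog '[{"dp":[0,0,-0.1],"twist":0,"fingers":0.66},{"dp":[0,0,-0.1],"twist":0,"fingers":0.75},{"dp":[0,0,-0.1],"twist":0,"fingers":0.9},{"dp":[0,0,-0.1],"twist":0,"fingers":1},{"dp":[0,0,-0.1],"twist":0,"fingers":1},{"dp":[0,0,-3],"twist":0,"fingers":1},{"dp":[0,0,-8],"twist":0,"fingers":1},{"dp":[0,0,-13],"twist":0,"fingers":1}]' 30; python3 -m jog '[{"dp":[6,0,0],"twist":0,"fingers":1},{"dp":[12,0,0],"twist":0,"fingers":1},{"dp":[18,0,0],"twist":0,"fingers":1},{"dp":[21,4,0],"twist":0,"fingers":1},{"dp":[21,4,0],"twist":0,"fingers":1},{"dp":[21,4,0],"twist":0,"fingers":1}]'
python3 - <<'E'
from h import *
t=cam('top'); a=t['pixels'][100:260,150:450]; s=cam('side')['pixels'][60:260,150:450]
cv2.imwrite('pics/f.png',np.vstack([cv2.resize(a,(540,288)),cv2.resize(s,(450,300))[:, :450] if 0 else cv2.resize(s,(540,300))]))
P=world(t)
for x,y,lo in((.5475,-.248,.148),(.5003,-.1773,.148),(.502,.088,.092)):
    q=P[(P[...,2]>lo)&(P[...,2]<lo+.027)&(t['depth']>0)&(np.hypot(P[...,0]-x,P[...,1]-y)<.045)]; print(len(q),q.mean(0) if len(q) else '')
E
```

```text
time_s: 18.45
tool_pos: [0.4994, -0.1762, 0.2288]
tool_rot: [-180.0, -0.0, 123.5]
force: [1.4, 0.3, -0.1]
grip_width: 0.0869
grasp_force: 0.0
time_s: 19.2
tool_pos: [0.4171, 0.0203, 0.2275]
tool_rot: [-180.0, 0.0, 123.5]
force: [0.2, 0.6, -0.7]
grip_width: 0.087
grasp_force: 0.0
268 [ 0.54754737 -0.2474388   0.1591949 ]
94 [ 0.50838288 -0.18186805  0.15998327]
0
```

View pics/f.png

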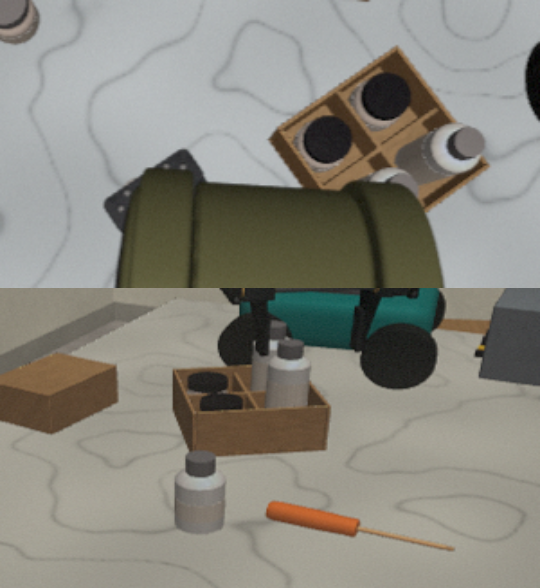

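Both tall cans stand upright in the two empty cells (side crop px (268,370) and (288,380)). The short can is untouched and the gripper is clear of everything, so I'm handing in.

```bash
python3 -c "
from cell import env
print(env.sign_off())"
```

```text
the job is handed in; nothing more can be done
None
```

Both tall cans stand upright on the floors of the two empty cells, the short can was left where it stood, and the job was handed in at about 19 s (limit 61 s).

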